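# Level the riser stand and hold its foot down

## Robot

A 6-joint arm with a two-finger parallel gripper is mounted at the origin on a cart in front of the work surface, level with it; the furniture and walls round the work are solid. World frame = base frame: x ahead of the robot, y to its left, z up, the work surface at z = 0. Lengths are in m, angles in rad, forces in N, time in s.
With the tool pointing down it reaches from about 0.325 to 0.75 m from the base axis. Payload 7.6 kg.
Tool frame: the origin (TCP) lies midway between the tips of the shut fingers; the grasp point (between the pads) lies 19 mm behind it; z points along the fingers, y is the line along which they close (so a half turn about z gives the same grasp; the last joint's range is limited). The gripper opens to 85 mm and grips with 20 to 120 N. Pads are 22 mm wide; open, the fingers measure 114 mm over their backs; the gripper's body (76 mm by 85 mm) begins 54 mm behind the grasp point. The pads swing forward as they close: fully open they stand 13 mm farther back than shut.
Start: joints at [-1.402, 0.052, 1.401, -0, 1.689, -0.07], TCP at [0.124, -0.51, 0.231] pointing down, gripper open.
Joint ranges: [-2.9, 2.9], [-0.91, 2.17], [0.12, 2.37], [-1.06, 4.2], [0.26, 2.73], [-2.93, 2.93]. Speed limits (rad/s): [2.57, 2.57, 3.01, 3.14, 3.14, 3.14].

## Interface

Orientations are given as a rotation vector (axis times angle).
In Python, from plant import * gives the robot as it stands.
- The arm moves only by the tool arm_command, never from a script. Its arguments are lists of equal length, an entry for each row: "slide": the shift along the tool's x, y, z in mm, a list of three; "twist": the turn about the tool's z in units of 6 degrees (1.0 is 6 degrees); "claw": the opening, from 0 (shut) to 1 (fully open). A call has 1 to 5 rows; each row is the pose to reach, as a shift and turn from the pose commanded when the call began, along the tool's axes at that moment; what a row does not reach only later rows make up. A row lasts 1/10 s, in which the tool goes at most 50 mm and 8.59 degrees, less where a joint would pass 70% of its speed; a pose out of reach is approached as far as the arm can. A call with a gripper value outside its range is refused whole. The fingers move at their own pace and stop on an object; the grip force is fixed at half the most. Time passes only in rows, so rows that repeat a pose let the fingers close. It gives the time, the measured TCP pose, the force, the opening and the grip force at its end, in the units of the state.
- read_state(): the state, without advancing time (a new reading comes with each control period).
- snapshot(name): name is "scene" or "side" or "wrist"; returns a dict with "img" (420x560x3 uint8, red, green, blue), "mtx" (3x3 intrinsics, pixels), "distortion" ([k1, k2, p1, p2, k3] as OpenCV has them; the pictures are not rectified), "camera_from_world" (4x4, takes a point from world to camera coordinates); the wrist camera has in their place "hand_eye" (4x4, takes a point from camera to tool coordinates, whose origin is the TCP and whose axes are the flange's). Camera axes: x right, y up, looking along -z (the intrinsics and any distortion apply to the point x, -y, -z); pixel columns grow to the right and rows downward; lengths in m; the calibration is good to about 2 mm. A picture is of the moment at which its call begins: read the wrist's pose just before it. There is no depth.
- sign_off(): hands the job in; it is judged then, once.
The state is a dict: "time_s": time; "joint_pos": joint angles; "dq": joint speeds; "joint_efforts": joint torques, N m; "tcp_pos": TCP position; "eef_rot": TCP orientation; "wrist_force": force on the tool from outside, world axes, zero at the start; "ft_torque": the same for the moment, N m; "gripper_width": opening from 0.0 (shut) to 1.0 (fully open); "grasp_force": force on a finger pad.
Only numpy, scipy, OpenCV 4.12 (cv2) and the standard library are available. Lean on these libraries where they do the work, as an engineer would, in place of code of your own. Each camera call takes 0.05 s, during which the arm holds its last target. There are 200 camera calls.

## Task

Level the little riser stand on the worktop: stand the yellow spirit level, vial up, in the black slot on the wooden board and let go of it. Then take the black knob of the levelling foot, push it fully down against its spring and turn it until the bubble lies between the two black lines of the vial. Finish still holding the knob, fully down and with the bubble between the lines, so that I can tighten the lock nut; leave the other things alone.

Things in the scene. Friction and masses are not known exactly. Their poses are not given: they have to be found in the camera images.
- level_mid (a point): centre, half-way up (22 mm above its underside), of the yellow box part of the loose spirit level (0.26 kg): a flat bar 150 mm long (along this y axis), 19 mm thick (x), 44 mm high (z); on its top lies the lime vial, whose crest is 52 mm above the underside. It starts standing upright on the worktop; pinch it across its thickness, from above, at mid-length
- bubble (a joint): how far the white bubble (20 mm long) stands from the middle of the vial, in m, along the level's y axis; 0 is centred, ends +-0.026. It runs to the higher end, 0.42 mm per milliradian of tilt, and needs about 1.5 s to settle. The two black lines leave 31 mm between them, so it lies between them within +-0.0055
- slot (a point): middle of the slot's floor on the top face of the wooden board; y runs along the slot, from the foot to the hinge, z out of the board. The slot is 24 mm wide between two pairs of black cheeks 16 mm high with flared mouths above them (to 32 mm), and 160 mm long between end stops 12 mm high; cheeks stand from 32 to 62 mm either side of the middle along y, the middle 64 mm is open for fingers. The board may start a few degrees out of level. The level fits either way round
- stand: the fixed stand, base plate 150 (x) x 330 (y) x 14 mm, origin in the middle of its underside. Two brackets 101 mm high at y = +130 mm carry a sprung frame, pivoted on them 85 mm up; on the frame stand the wooden board (top about 66 mm up, hinged at y = +130 mm) and, at y = -130 mm, the upright screw of the levelling foot with the knob on top. The slot's middle is at y = +30 mm
- knob_grip (a point): point in the middle of the knob's grip bar, on the foot's upright axis, 170 mm above the worktop while not pressed; the bar is 46 mm long (along this x axis), 13 mm thick (y), from 150 to 187 mm up, on a round disc of 46 mm diameter whose underside is 138 mm up; the axes turn with the knob. The knob stays at this height when turned; it is best pinched across the bar from above
- knob (a joint): turn of the knob in rad, growing clockwise seen from above, range +-1.3; it stays where it is left. Clockwise lifts the board's foot end, 0.055 rad of tilt per rad. It starts between -1.0 and -0.75, and the board comes level, with the knob fully down, somewhere between -0.4 and +0.4: only the bubble tells
- foot_press (a joint): how far the foot is pushed down by its knob, as an angle of the frame about its pivot, in rad: 0 up, 0.025 fully down at a hard stop, where the knob is 6 mm lower and 2 mm farther out (towards the stand's -y). A spring lifts it again, with about 5 to 8 N at the knob. Pushing it down tilts the board with it by the same angle, foot end lower, so the bubble tells the truth only while it is held down
- wax_pot: round pot with a gilt lid, 62 mm across, 35 mm high, origin under its middle; leave alone
- stain_dropper: small brown dropper bottle, 33 mm across, 102 mm high, origin under its middle; leave alone
- masking_tape: roll of masking tape lying flat, 100 mm across, 25 mm high, origin under its middle; leave alone

How it is judged:
On the way, in this order (a step that is already met when the one before it is completed fails the run):
1. the spirit level stands seated in the slot and is let go of (x of level_mid in the frame of slot between -0.006 and 0.006 m and y of level_mid in the frame of slot between -0.01 and 0.01 m and z of level_mid in the frame of slot below 0.025 m and angle between the z axis of level_mid and the z axis of slot, either way round below 0.05 rad and angle between level_mid's own z axis and vertical below 0.3 rad and distance between the grasp point and level_mid above 0.06 m), for 0.2 s.
2. the knob of the levelling foot is held and pushed fully down (value of joint foot_press above 0.017 rad and contact force between the fingers and stand above 2 N and distance between the grasp point and knob_grip below 0.04 m), for 0.2 s.
At the end, for the whole second after the job is handed in: level upright in the slot (6 mm across, 10 mm along, 3 mm of the floor, 0.05 rad); fingers hold the knob (over 2 N, grasp point within 40 mm of its grip), pushed down over 0.017 of 0.025 rad; bubble within 5.5 mm of the middle, all through the last second (all of step 2 and x of level_mid in the frame of slot between -0.006 and 0.006 m and y of level_mid in the frame of slot between -0.01 and 0.01 m and z of level_mid in the frame of slot below 0.025 m and angle between the z axis of level_mid and the z axis of slot, either way round below 0.05 rad and angle between level_mid's own z axis and vertical below 0.3 rad and value of joint bubble between -0.0055 and 0.0055 m); the arm keeps its last pose, push and grip.
It fails at once if a bystander is pushed by more than 3 cm (distance of any of wax_pot, stain_dropper, masking_tape from where it was at the start of the episode above 0.03 m).
It also fails if it takes over 64 s, if anything falls off the work surface, if the arm or the gripper's body presses on something with over 40 N, if the wrist force passes 120 N, or if a joint passes its speed limit or range.

## Working session

There is one attempt and no reset: what is moved stays moved. The work goes in short steps, Python scripts to look and compute and a tool call to move; the robot and the scene stay as the last step left them, time stands still between calls to the robot, and variables do not carry over. Pictures are saved under pics/ and viewed, at most 10 in all, crops included, and the job is handed in when it is done.

Besides the shell and the picture viewer there is one more tool, called after "Call:" by a JSON object that holds its "op" and its "data", one argument or row to a line. arm_command: Moves the arm, as the interface text tells. Its arguments: {"type":"object","properties":{"slide":{"type":"array","items":{"type":"array","items":{"type":"number"}}},"twist":{"type":"array","items":{"type":"number"}},"claw":{"type":"array","items":{"type":"number"}}},"required":["slide","twist","claw"]}

```bash
mkdir -p pics; ls; cat > h.py <<'E'
from plant import *
import numpy as np, cv2
from scipy.spatial.transform import Rotation as R
def T_cw(s,st=None):
    "world-from-camera"
    if 'camera_from_world' in s: return np.linalg.inv(np.array(s['camera_from_world']))
    T=np.eye(4);T[:3,:3]=R.from_rotvec(st['eef_rot']).as_matrix();T[:3,3]=st['tcp_pos']
    return T@np.array(s['hand_eye'])
def ray(s,px,T):
    u=cv2.undistortPoints(np.array(px,float).reshape(-1,1,2),np.array(s['mtx']),np.array(s['distortion'],float)).reshape(-1,2)
    d=np.c_[u[:,0],-u[:,1],-np.ones(len(u))]@T[:3,:3].T
    return T[:3,3],d
def onplane(s,px,z,T):
    o,d=ray(s,px,T); return o+d*((z-o[2])/d[:,2])[:,None]
def proj(s,P,T):
    P=np.atleast_2d(np.array(P,float)); c=(P-T[:3,3])@T[:3,:3]
    c=c*[1,-1,-1]
    return cv2.projectPoints(c.reshape(-1,1,3),np.zeros(3),np.zeros(3),np.array(s['mtx']),np.array(s['distortion'],float))[0].reshape(-1,2)
E
python3 - <<'E'
from h import *
for n in ['scene','side']:
    s=snapshot(n); cv2.imwrite(f'pics/{n}0.png',s['img'][:,:,::-1]); np.save(f'{n}0.npy',s,allow_pickle=True)
    T=T_cw(s); print(n,T.round(3).tolist(),np.array(s['mtx']).tolist(),s['distortion'])
E
```

```text
pics
scene [[-0.903, 0.25, -0.349, 0.217], [-0.429, -0.505, 0.749, 0.877], [0.011, 0.826, 0.563, 0.765], [0.0, 0.0, 0.0, 1.0]] [[454.8998970757904, 0.0, 282.5831147691755], [0.0, 454.8998970757904, 215.6058177368515], [0.0, 0.0, 1.0]] [-0.11207439  0.          0.          0.          0.        ]
side [[0.989, 0.057, -0.136, 0.474], [-0.147, 0.481, -0.864, -0.984], [0.016, 0.875, 0.485, 0.682], [0.0, 0.0, 0.0, 1.0]] [[477.9544513426222, 0.0, 284.98053743264103], [0.0, 477.9544513426222, 200.8107087975668], [0.0, 0.0, 1.0]] [-0.01947912  0.          0.          0.          0.        ]
```

View pics/scene0.png

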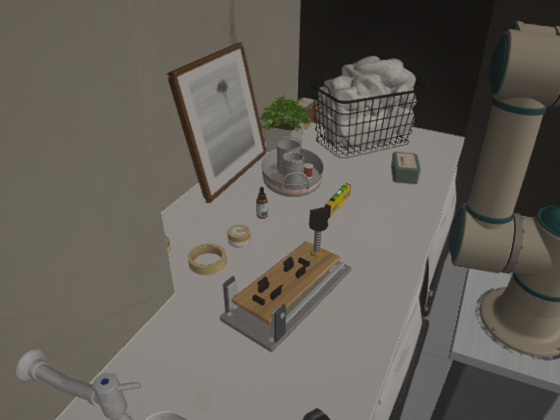

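View pics/side0.png

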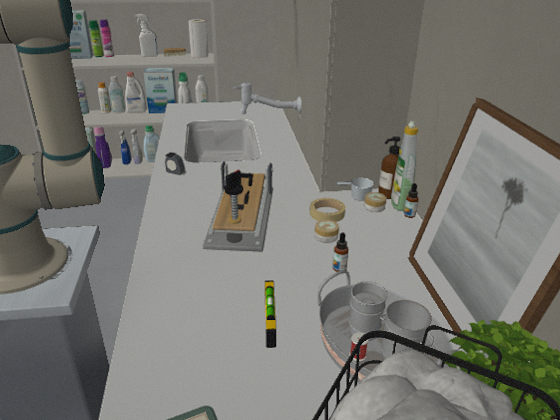

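The scene view shows the stand (board around 288,278, knob at 318,218, level at 338,200). The side view shows the level at (270,314), the knob at (234,183) and the board at (243,200). I'll enlarge these areas.

```bash
python3 - <<'E'
from h import *
a=cv2.imread('pics/scene0.png');b=cv2.imread('pics/side0.png')
f=lambda im,x,y,w,h,k:cv2.resize(im[y:y+h,x:x+w],None,fx=k,fy=k,interpolation=cv2.INTER_CUBIC)
L=f(a,215,175,145,170,3.0)[:, :435]  # 435x510
Rr=f(b,195,155,90,100,3.6) # 324x360
R2=f(b,245,275,55,80,3.0) #165x240
c=np.zeros((600,770,3),np.uint8); c[:L.shape[0],:L.shape[1]]=L; c[:Rr.shape[0],440:440+Rr.shape[1]]=Rr; c[360:360+R2.shape[0],440:440+R2.shape[1]]=R2
cv2.imwrite('pics/crop1.png',c)
for n,im in(('scene',a),('side',b)):
    s=np.load(n+'0.npy',allow_pickle=True).item();T=T_cw(s)
    hsv=cv2.cvtColor(im,cv2.COLOR_BGR2HSV)
    y=cv2.inRange(hsv,(22,180,90),(70,255,255)); 
    k,lab,st,ce=cv2.connectedComponentsWithStats(y)
    for i in range(1,k):
        if st[i,4]>15: print(n,'yel/lime',st[i],ce[i].round(1),onplane(s,ce[i],0.044,T).round(3))
E
```

```text
scene yel/lime [327 184  23  32 198] [338.7 198. ] [[ 0.553 -0.24   0.044]]
side yel/lime [405 128  12   7  57] [410.1 131.2] [[1.204 0.636 0.044]]
side yel/lime [265 282   9  36 171] [268.3 297.8] [[ 0.56  -0.241  0.044]]
side yel/lime [266 320  10   9  82] [270.4 324. ] [[ 0.556 -0.316  0.044]]
side yel/lime [454 352  13   6  31] [460.6 354.2] [[ 0.879 -0.435  0.044]]
```

View pics/crop1.png

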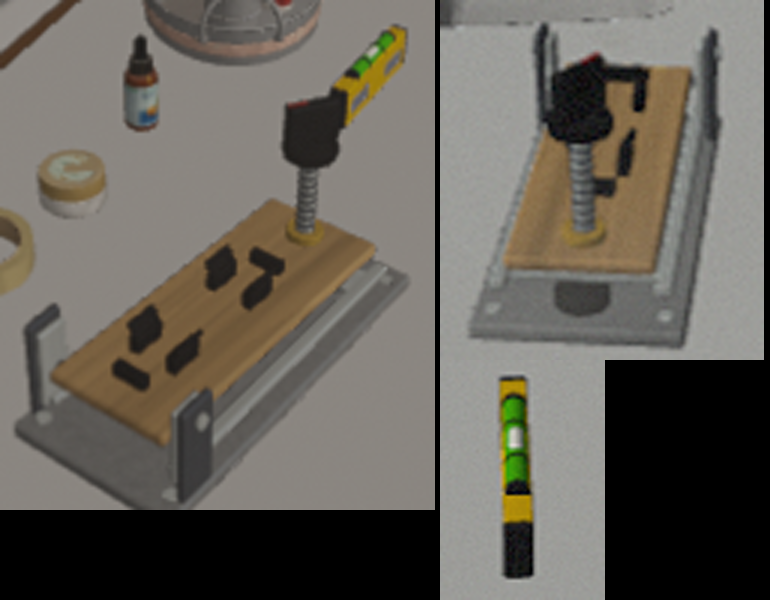

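The crop shows the level's top edge from about (269,281) to (271,329) in the side view. The board corners are clear in both views. The level is bubble-up, and its near black end is the end face.

```bash
cat >> h.py <<'E'
def tri(s1,T1,p1,s2,T2,p2):
    o1,d1=ray(s1,p1,T1);o2,d2=ray(s2,p2,T2);out=[]
    for a,b in zip(d1,d2):
        a=a/np.linalg.norm(a);b=b/np.linalg.norm(b)
        t=np.linalg.lstsq(np.c_[a,-b],o2-o1,rcond=None)[0]
        P,Q=o1+a*t[0],o2+b*t[1];out.append(np.r_[(P+Q)/2,np.linalg.norm(P-Q)])
    return np.array(out)
E
python3 - <<'E'
from h import *
s=np.load('scene0.npy',allow_pickle=True).item();T=T_cw(s)
d=np.load('side0.npy',allow_pickle=True).item();D=T_cw(d)
fs=lambda p:[(215+x/3,175+y/3) for x,y in p]
fd=lambda p:[(195+(x-440)/3.6,155+y/3.6) for x,y in p]
names=['footA','footB','hingeC','brass','knobtop?']
r=tri(s,T,fs([(273,199),(375,245),(52,378),(305,230),(308,160)]),d,D,fd([(655,268),(505,263),(690,68),(583,232),(582,138)]))
for n,v in zip(names,r): print(n,v.round(4))
fl=[(245+(x-440)/3,275+(y-360)/3) for x,y in [(499,378),(526,378),(502,521),(533,522)]]
print('level',onplane(d,fl,.044,D).round(4))
print('plate scene',onplane(s,fs([(17,432),(408,278)]),.014,T).round(4))
print('plate side',onplane(d,fd([(470,333),(685,343)]),.014,D).round(4))
print('knob top scene', onplane(s,fs([(312,100)]),.187,T), onplane(d,fd([(578,88)]),.187,D))
print(onplane(s,fs([(113+17,375),(266,262)]),.072,T))
# bystanders
for x,y,z in [(142,100,.05),(72,200,.0),(0,255,0)]: print(onplane(s,fs([(x,y)]),z,T).round(3))
E
```

```text
footA [0.5555 0.007  0.0504 0.0011]
footB [4.55e-01 2.68e-02 5.00e-02 1.00e-04]
hingeC [0.6098 0.2872 0.0637 0.0027]
brass [0.51   0.0455 0.0597 0.0009]
knobtop? [5.114e-01 4.770e-02 1.322e-01 4.000e-04]
level [[ 0.559  -0.1872  0.044 ]
 [ 0.5779 -0.1896  0.044 ]
 [ 0.5454 -0.3269  0.044 ]
 [ 0.5643 -0.3303  0.044 ]]
plate scene [[0.6308 0.3054 0.014 ]
 [0.4273 0.0132 0.014 ]]
plate side [[ 0.4289 -0.002   0.014 ]
 [ 0.5722 -0.0318  0.014 ]]
knob top scene [[0.51223065 0.04476089 0.187     ]] [[0.50902117 0.01355659 0.187     ]]
[[0.5555671  0.26739724 0.072     ]
 [0.51790381 0.11058273 0.072     ]]
[[ 0.727 -0.081  0.05 ]]
[[0.744 0.029 0.   ]]
[[0.761 0.125 0.   ]]
```

```bash
cat >> h.py <<'E'
def plan(p,yaw_y):
    "slide (mm) & twist (units) to TCP p, with tool y along world angle yaw_y (mod pi)"
    st=read_state();M=R.from_rotvec(st['eef_rot']).as_matrix()
    print('t',st['time_s'],'tcp',np.round(st['tcp_pos'],4),'tool y',M[:,1].round(3),'z',M[:,2].round(3),'q',np.round(st['joint_pos'],3),'F',np.round(st['wrist_force'],1),'w',st['gripper_width'],st['grasp_force'])
    sl=M.T@(np.array(p)-st['tcp_pos'])*1000
    a=np.arctan2(M[1,1],M[0,1]);e=-(yaw_y-a) # tool z down: + twist is clockwise from above
    e=(e+np.pi/2)%np.pi-np.pi/2
    print('slide',sl.round(1),'twist',(np.degrees(e)/6).round(2))
E
python3 - <<'E'
from h import *
plan([.5617,-.2585,.22],np.radians(-5.5))
E
```

```text
t 0.1 tcp [ 0.1242 -0.5098  0.2306] tool y [ 0.237 -0.972 -0.001] z [-0.     0.001 -1.   ] q [-1.402  0.053  1.402  0.     1.689 -0.07 ] F [-0.3  0.5  0.2] w 0.9975251860484898 0.0
slide [ 484.6 -140.7   10.8] twist -11.8
```

Call:
{"op": "arm_command", "data": {
  "slide": [
    [485,-141,11],
    [485,-141,11],
    [485,-141,11],
    [485,-141,11],
    [485,-141,11]
  ],
  "twist": [-11.8,-11.8,-11.8,-11.8,-11.8],
  "claw": [1,1,1,1,1]
}}

```text
time_s: 0.6
tcp_pos: [0.3423, -0.3841, 0.2256]
eef_rot: [-2.761, -1.499, 0.0]
wrist_force: [-0.2, -1.5, -0.1]
gripper_width: 1.005
grasp_force: 0.0
```

```bash
python3 - <<'E'
from h import *
plan([.5617,-.2585,.22],np.radians(-5.5))
E
```

```text
t 0.6 tcp [ 0.3423 -0.3841  0.2256] tool y [ 0.839 -0.545 -0.   ] z [-0.  0. -1.] q [-0.915  0.024  1.441 -0.     1.677 -0.339] F [-0.2 -1.5 -0.1] w 1.0051318595762289 0.0
slide [224.9 115.6   5.5] twist -4.58
```

Call:
{"op": "arm_command", "data": {
  "slide": [
    [225,116,6],
    [225,116,6],
    [225,116,6],
    [225,116,6],
    [225,116,6]
  ],
  "twist": [-4.6,-4.6,-4.6,-4.6,-4.6],
  "claw": [1,1,1,1,1]
}}

```text
time_s: 1.1
tcp_pos: [0.5602, -0.2615, 0.2194]
eef_rot: [-2.328, -2.108, 0.001]
wrist_force: [0.1, -1.0, 0.2]
gripper_width: 1.001
grasp_force: 0.0
```

Call:
{"op": "arm_command", "data": {
  "slide": [
    [0,0,0],
    [0,0,0]
  ],
  "twist": [0,0],
  "claw": [1,1]
}}

```text
time_s: 1.3
tcp_pos: [0.5591, -0.262, 0.2186]
eef_rot: [-2.326, -2.108, 0.002]
wrist_force: [-0.5, -0.3, 0.2]
gripper_width: 0.998
grasp_force: 0.0
```

```bash
python3 - <<'E'
from h import *
st=read_state();s=snapshot('wrist');cv2.imwrite('pics/w1.png',s['img'][:,:,::-1]);np.save('w1.npy',(s,st),allow_pickle=True)
T=T_cw(s,st);print(T.round(3).tolist())
plan([.5617,-.2585,.22],np.radians(-5.5))
hsv=cv2.cvtColor(s['img'],cv2.COLOR_RGB2HSV)
y=cv2.inRange(hsv,(22,150,90),(34,255,255));g=cv2.inRange(hsv,(35,150,60),(80,255,255))
for n,m in(('y',y),('g',g)):
    k,lab,stt,ce=cv2.connectedComponentsWithStats(m)
    for i in range(1,k):
        if stt[i,4]>40: print(n,stt[i],ce[i].round(1),onplane(s,ce[i],0.044,T).round(4))
pts=np.argwhere((y|g)>0)[:,::-1].astype(np.float32)
b=cv2.boxPoints(cv2.minAreaRect(pts));print(b.round(1),onplane(s,b,.044,T).round(4))
E
```

```text
[[0.995, 0.093, 0.032, 0.567], [-0.099, 0.947, 0.305, -0.183], [-0.002, -0.306, 0.952, 0.362], [0.0, 0.0, 0.0, 1.0]]
t 1.35 tcp [ 0.5584 -0.2629  0.2193] tool y [ 0.995 -0.1   -0.001] z [-0.001  0.    -1.   ] q [-0.5    0.319  1.123 -0.     1.7   -0.4  ] F [-0.3 -0.2  0.1] w 1.003690945800589 0.0
slide [ 4.7  2.8 -0.7] twist -0.04
g [280 149   7  19  87] [282.4 157.7] [[ 0.5593 -0.2315  0.044 ]]
g [280 201   7  17  73] [282.8 209.3] [[ 0.5538 -0.2901  0.044 ]]
[[280. 149.]
 [286. 149.]
 [286. 217.]
 [280. 217.]] [[ 0.5577 -0.2219  0.044 ]
 [ 0.5641 -0.2226  0.044 ]
 [ 0.5566 -0.2997  0.044 ]
 [ 0.5497 -0.299   0.044 ]]
```

View pics/w1.png

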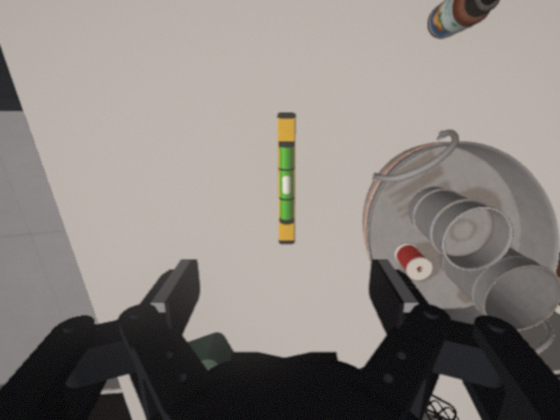

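The wrist view shows the level upright, its top running from (286,113) to (286,243). The tray edge is at column 363, clear of the open fingers.

```bash
python3 - <<'E'
from h import *
s,st=np.load('w1.npy',allow_pickle=True);T=T_cw(s,st)
hsv=cv2.cvtColor(s['img'],cv2.COLOR_RGB2HSV)
m=cv2.inRange(hsv,(10,120,90),(85,255,255));m[:,:260]=0;m[:,310:]=0;m[260:]=0
k,lab,stt,ce=cv2.connectedComponentsWithStats(m)
print([ (stt[i],ce[i].round(1)) for i in range(1,k) if stt[i,4]>30])
pts=np.argwhere(m>0)[:,::-1].astype(np.float32);pts=pts[(pts[:,1]>100)]
for a,b in((117,141),(224,240)):
    q=pts[(pts[:,1]>=a)&(pts[:,1]<=b)]
    print(a,b,q.mean(0),onplane(s,[q.mean(0),[q[:,0].min(),q[:,1].mean()],[q[:,0].max()+1,q[:,1].mean()]],.044,T).round(4))
print('ends',onplane(s,[(286.5,112.5),(286.5,243)],.044,T).round(4))
print('vial',onplane(s,[(286.5,145),(286.5,184.5),(286.5,222)],.050,T).round(4))
print('tray',onplane(s,[(363,220)],.02,T).round(4))
E
```

```text
[(array([278, 118,  17,  24, 401], dtype=int32), array([285.9, 129.4])), (array([278, 147,  13,  22, 246], dtype=int32), array([284.1, 157.6])), (array([279, 170,  12,  29, 139], dtype=int32), array([282.6, 183.9])), (array([279, 200,  12,  20, 207], dtype=int32), array([284.2, 209.4])), (array([279, 222,  15,  19, 260], dtype=int32), array([286. , 231.7]))]
117 141 [285.90024 129.39153] [[ 0.5659 -0.2023  0.044 ]
 [ 0.5577 -0.2015  0.044 ]
 [ 0.5754 -0.2032  0.044 ]]
224 240 [286.      231.93675] [[ 0.5548 -0.3182  0.044 ]
 [ 0.5467 -0.3174  0.044 ]
 [ 0.5641 -0.3191  0.044 ]]
ends [[ 0.5682 -0.1855  0.044 ]
 [ 0.554  -0.3324  0.044 ]]
vial [[ 0.565  -0.2178  0.05  ]
 [ 0.561  -0.26    0.05  ]
 [ 0.5568 -0.3036  0.05  ]]
tray [[ 0.6506 -0.3218  0.02  ]]
```

```bash
python3 - <<'E'
from h import *
plan([.5608,-.2592,.013],np.radians(-5.5))
E
```

```text
t 1.35 tcp [ 0.5584 -0.2629  0.2193] tool y [ 0.995 -0.1   -0.001] z [-0.001  0.    -1.   ] q [-0.5    0.319  1.123 -0.     1.7   -0.4  ] F [-0.3 -0.2  0.1] w 1.003690945800589 0.0
slide [  3.9   2.3 206.3] twist -0.04
```

Call:
{"op": "arm_command", "data": {
  "slide": [
    [4,2,50],
    [4,2,100],
    [4,2,140],
    [4,2,140],
    [4,2,140]
  ],
  "twist": [0,0,0,0,0],
  "claw": [1,1,1,1,1]
}}

```text
time_s: 1.85
tcp_pos: [0.5606, -0.2602, 0.0813]
eef_rot: [2.331, 2.105, 0.0]
wrist_force: [0.5, -0.4, 0.8]
gripper_width: 1.002
grasp_force: 0.0
```

```bash
python3 - <<'E'
from h import *
plan([.5608,-.2592,.013],np.radians(-5.5))
E
```

```text
t 1.85 tcp [ 0.5606 -0.2602  0.0813] tool y [ 0.995 -0.102  0.   ] z [ 0. -0. -1.] q [-0.494  0.403  1.297 -0.     1.441 -0.392] F [ 0.5 -0.4  0.8] w 1.001897850540321 0.0
slide [ 1.   0.1 68.3] twist -0.06
```

Call:
{"op": "arm_command", "data": {
  "slide": [
    [1,0,40],
    [1,0,66],
    [1,0,68],
    [1,0,68],
    [1,0,68]
  ],
  "twist": [0,0,0,0,0],
  "claw": [1,1,1,0.3,0]
}}

```text
time_s: 2.35
tcp_pos: [0.563, -0.2594, 0.0158]
eef_rot: [2.326, 2.103, 0.003]
wrist_force: [-0.8, -0.4, -0.6]
gripper_width: 0.691
grasp_force: 0.0
```

Call:
{"op": "arm_command", "data": {
  "slide": [
    [0,0,0],
    [0,0,0],
    [0,0,0],
    [0,0,0]
  ],
  "twist": [0,0,0,0],
  "claw": [0,0,0,0]
}}

```text
time_s: 2.75
tcp_pos: [0.5618, -0.2585, 0.0132]
eef_rot: [2.329, 2.106, 0.001]
wrist_force: [0.0, -0.5, 5.4]
gripper_width: 0.209
grasp_force: 60.7
```

Call:
{"op": "arm_command", "data": {
  "slide": [
    [0,0,-50],
    [0,0,-100],
    [0,0,-150],
    [0,0,-200],
    [0,0,-250]
  ],
  "twist": [0,0,0,0,0],
  "claw": [0,0,0,0,0]
}}

```text
time_s: 3.25
tcp_pos: [0.5606, -0.2578, 0.263]
eef_rot: [-2.329, -2.106, 0.001]
wrist_force: [1.3, -0.2, -3.0]
gripper_width: 0.213
grasp_force: 59.6
```

```bash
python3 - <<'E'
from h import *
plan([.45,.08,.28],np.radians(-11))
E
```

```text
t 3.25 tcp [ 0.5606 -0.2578  0.263 ] tool y [ 0.995 -0.1   -0.002] z [-0.002  0.001 -1.   ] q [-0.491  0.314  1.044 -0.     1.786 -0.391] F [ 1.3 -0.2 -3. ] w 0.2130677055166775 59.59847152233124
slide [ 325.  -143.9  -16.6] twist 0.88
```

Call:
{"op": "arm_command", "data": {
  "slide": [
    [325,-144,-17],
    [325,-144,-17],
    [325,-144,-17],
    [325,-144,-17],
    [325,-144,-17]
  ],
  "twist": [0.9,0.9,0.9,0.9,0.9],
  "claw": [0,0,0,0,0]
}}

```text
time_s: 3.75
tcp_pos: [0.4821, -0.0192, 0.273]
eef_rot: [-2.426, -1.994, 0.002]
wrist_force: [1.1, 1.5, -2.3]
gripper_width: 0.209
grasp_force: 59.8
```

```bash
python3 - <<'E'
from h import *
plan([.45,.08,.28],np.radians(-11))
E
```

```text
t 3.75 tcp [ 0.4821 -0.0192  0.273 ] tool y [ 0.981 -0.194 -0.002] z [-0.001  0.    -1.   ] q [-0.116 -0.074  1.443  0.     1.774  0.079] F [ 1.1  1.5 -2.3] w 0.2090102792284355 59.83267307281494
slide [ 91.1 -50.7  -6.9] twist -0.03
```

Call:
{"op": "arm_command", "data": {
  "slide": [
    [91,-51,-7],
    [91,-51,-7],
    [91,-51,-7],
    [91,-51,-7],
    [91,-51,-7]
  ],
  "twist": [0,0,0,0,0],
  "claw": [0,0,0,0,0]
}}

```text
time_s: 4.25
tcp_pos: [0.451, 0.0776, 0.2802]
eef_rot: [-2.427, -1.994, 0.002]
wrist_force: [0.4, -0.1, -3.4]
gripper_width: 0.213
grasp_force: 59.9
```

```bash
python3 - <<'E'
from h import *
st=read_state();s=snapshot('wrist');cv2.imwrite('pics/w2.png',s['img'][:,:,::-1]);np.save('w2.npy',(s,st),allow_pickle=True)
plan([.45,.08,.28],np.radians(-11))
E
```

```text
t 4.3 tcp [0.4511 0.0773 0.2803] tool y [ 0.981 -0.195 -0.001] z [-0.001 -0.001 -1.   ] q [ 0.089 -0.145  1.495 -0.     1.793  0.285] F [ 0.5 -1.2 -3.5] w 0.21258443312453343 59.91330564022064
slide [ 2.4 -1.6  0.3] twist -0.04
```

View pics/w2.png

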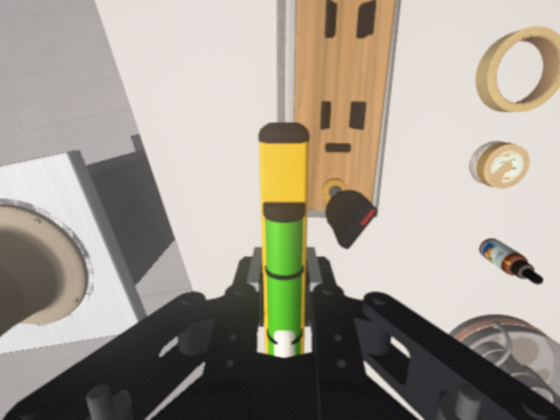

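The view shows the level held well by its middle. The foot-side cheeks are at (326,115) and (357,115), the foot stop at (338,147), and the knob at (350,215).

```bash
python3 - <<'E'
from h import *
s,st=np.load('w2.npy',allow_pickle=True);T=T_cw(s,st);print(T[:3,3])
hsv=cv2.cvtColor(s['img'],cv2.COLOR_RGB2HSV)
m=(hsv[:,:,2]<75).astype(np.uint8);m[:,:311]=0;m[:,385:]=0;m[170:]=0
k,lab,stt,ce=cv2.connectedComponentsWithStats(m)
for i in range(1,k):
    if stt[i,4]>30: print(stt[i],ce[i].round(1),onplane(s,ce[i],.066,T).round(4))
w=cv2.inRange(hsv,(8,80,60),(22,255,255))
for r in (70,150,190):
    c=np.where(w[r,280:420])[0]+280; p=onplane(s,[(c.min(),r),(c.max()+1,r)],.058,T);print(r,c.min(),c.max(),p.round(4),p.mean(0).round(4))
# predicted points in stand frame
k0=np.array([.5107,.0465]);Y=np.array([.1908,.9816]);X=np.array([.9816,-.1908])
def P(x,y,z):return np.r_[k0+X*x+Y*(y+.13),z]
for n,p in {'stopmid':P(0,-.052,.062),'foot inner base L':P(-.012,-.032+.03-.032+.0,.06),'L base top y-32':P(-.012,-.002,.06),'R':P(.012,-.002,.06),'L y-62':P(-.012,-.032,.06),'R62':P(.012,-.032,.06),'L16':P(-.012,-.002,.076),'R16':P(.012,-.002,.076),'Lhinge62':P(-.012,.062,.06),'knobdisc':P(0,-.13,.15)}.items(): print(n,proj(s,p,T).round(1))
E
```

```text
[0.46577104 0.1558312  0.42332471]
[326   1  10  36 246] [330.5  18.4] [[0.5318 0.2367 0.066 ]]
[358   2  17  35 422] [365.6  18.8] [[0.5683 0.2291 0.066 ]]
[323 103   7  25 112] [325.9 114.5] [[0.5123 0.1411 0.066 ]]
70 295 386 [[0.4861 0.1956 0.058 ]
 [0.5888 0.1753 0.058 ]] [0.5375 0.1854 0.058 ]
150 304 377 [[0.4805 0.1047 0.058 ]
 [0.5699 0.087  0.058 ]] [0.5252 0.0958 0.058 ]
190 303 372 [[0.4704 0.0547 0.058 ]
 [0.5586 0.0373 0.058 ]] [0.5145 0.046  0.058 ]
stopmid [[338.8 127.7]]
foot inner base L [[329.2 111.9]]
L base top y-32 [[330.4  82.6]]
R [[351.4  82.6]]
L y-62 [[329.3 110.1]]
R62 [[349.7 110.1]]
L16 [[332.6  81.4]]
R16 [[354.5  81.3]]
Lhinge62 [[333.   18.7]]
knobdisc [[350.3 214.5]]
```

```bash
python3 - <<'E'
import cv2
a=cv2.imread('pics/w2.png')[0:240,290:400]
cv2.imwrite('pics/w2c.png',cv2.resize(a,None,fx=2.5,fy=2.5,interpolation=cv2.INTER_CUBIC))
E
```

```text
(no output)
```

View pics/w2c.png

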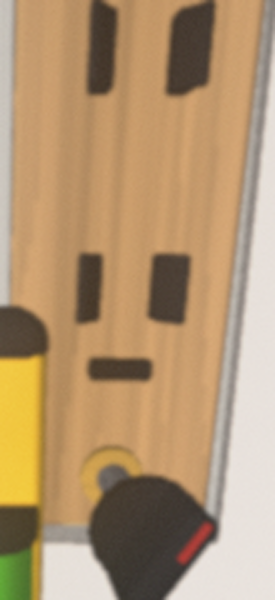

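```bash
python3 - <<'E'
from h import *
s,st=np.load('w2.npy',allow_pickle=True);T=T_cw(s,st)
c=lambda x,y:(290+x/2.5,y/2.5)
print('stop',onplane(s,[c(120,368)],.062,T).round(4))
# cheek y-ends, base row, inner side of right cheek base (left edge of right blob), z~.060
print('R cheek inner-low corners',onplane(s,[c(149,320),c(152,256),c(167,94)],.060,T).round(4))
print('L cheek outer/inner',onplane(s,[c(78,322),c(102,320),c(80,255),c(102,255),c(90,94),c(115,92)],.060,T).round(4))
print('brass',onplane(s,[c(110,475)],.058,T).round(4), 'board foot edge',onplane(s,[c(60,527),c(205,535)],.052,T).round(4))
S=np.load('scene0.npy',allow_pickle=True).item();A=T_cw(S)
f=lambda x,y:(215+x/3,175+y/3)
print('scene stops',onplane(S,[f(130,375),f(266,262)],.066,A).round(4))
E
```

```text
stop [[0.5214 0.1005 0.062 ]]
R cheek inner-low corners [[0.5385 0.1201 0.06  ]
 [0.5436 0.1486 0.06  ]
 [0.5585 0.2142 0.06  ]]
L cheek outer/inner [[0.505  0.1258 0.06  ]
 [0.5164 0.1245 0.06  ]
 [0.5107 0.1556 0.06  ]
 [0.5207 0.1536 0.06  ]
 [0.5254 0.2208 0.06  ]
 [0.5362 0.2194 0.06  ]]
brass [[0.5094 0.047  0.058 ]] board foot edge [[0.4798 0.0219 0.052 ]
 [0.5554 0.0023 0.052 ]]
scene stops [[0.5585 0.2621 0.066 ]
 [0.5205 0.1039 0.066 ]]
```

```bash
python3 - <<'E'
from h import *
s,st=np.load('w2.npy',allow_pickle=True);T=T_cw(s,st)
M=R.from_rotvec(st['eef_rot']).as_matrix();t=np.array(st['tcp_pos'])
print(proj(s,[t+M@[.075,0,-.031],t+M@[-.0,0,-.039],t+M@[.075,.0095,-.031]],T))
plan([.538,.1828,.15],np.radians(-11))
E
```

```text
[[286.02274871 122.63451156]
 [285.85486871 308.6056748 ]
 [311.85529195 122.62312991]]
t 4.3 tcp [0.4511 0.0773 0.2803] tool y [ 0.981 -0.195 -0.001] z [-0.001 -0.001 -1.   ] q [ 0.089 -0.145  1.495 -0.     1.793  0.285] F [ 0.5 -1.2 -3.5] w 0.21258443312453343 59.91330564022064
slide [120.5  64.8 130.1] twist -0.04
```

Call:
{"op": "arm_command", "data": {
  "slide": [
    [44,24,0],
    [88,47,0],
    [120,65,20],
    [120,65,60],
    [120,65,100]
  ],
  "twist": [0,0,0,0,0],
  "claw": [0,0,0,0,0]
}}

```text
time_s: 4.8
tcp_pos: [0.539, 0.1827, 0.1786]
eef_rot: [-2.428, -1.994, 0.001]
wrist_force: [-0.0, -0.1, -3.3]
gripper_width: 0.212
grasp_force: 60.2
```

Call:
{"op": "arm_command", "data": {
  "slide": [
    [0,0,0],
    [0,0,20],
    [0,0,30],
    [0,0,30]
  ],
  "twist": [0,0,0,0],
  "claw": [0,0,0,0]
}}

```text
time_s: 5.2
tcp_pos: [0.5379, 0.1826, 0.1507]
eef_rot: [-2.428, -1.993, 0.002]
wrist_force: [0.1, 0.7, -4.1]
gripper_width: 0.21
grasp_force: 60.1
```

```bash
python3 - <<'E'
from h import *
plan([.538,.1828,.085],np.radians(-11))
ims=[]
for n in('scene','side'):
    s=snapshot(n);np.save(n+'1.npy',s,allow_pickle=True);im=s['img'][:,:,::-1]
    x,y,w,h=(215,175,145,170) if n=='scene' else (185,145,115,120)
    c=cv2.resize(im[y:y+h,x:x+w],None,fx=3.4,fy=3.4,interpolation=cv2.INTER_CUBIC);ims.append(cv2.copyMakeBorder(c,0,580-c.shape[0],0,0,cv2.BORDER_CONSTANT))
im=np.hstack(ims)[:, :800];cv2.imwrite('pics/p1.png',im);print(im.shape)
E
```

```text
t 5.2 tcp [0.5379 0.1826 0.1507] tool y [ 0.981 -0.195 -0.001] z [-0.001 -0.001 -1.   ] q [ 0.262  0.212  1.387 -0.     1.544  0.458] F [ 0.1  0.7 -4.1] w 0.20994330880676534 60.098007917404175
slide [ 0.3  0.1 65.7] twist -0.04
(580, 800, 3)
```

View pics/p1.png

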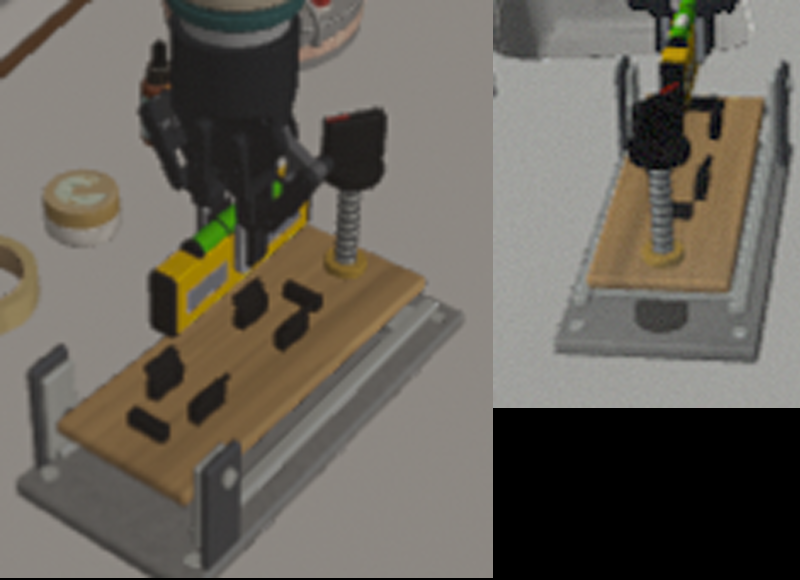

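The scene view shows the level hanging above the slot and aligned with it, with the cheeks below at about (165,370) and (250,305) in the crop. I'll lower it in steps and watch the force.

Call:
{"op": "arm_command", "data": {
  "slide": [
    [0,0,20],
    [0,0,40],
    [0,0,52],
    [0,0,60],
    [0,0,60]
  ],
  "twist": [0,0,0,0,0],
  "claw": [0,0,0,0,0]
}}

```text
time_s: 5.8
tcp_pos: [0.5377, 0.1833, 0.0904]
eef_rot: [-2.426, -1.995, 0.002]
wrist_force: [0.1, -0.3, -3.2]
gripper_width: 0.21
grasp_force: 60.2
```

Call:
{"op": "arm_command", "data": {
  "slide": [
    [0,0,5],
    [0,0,8],
    [0,0,8]
  ],
  "twist": [0,0,0],
  "claw": [0,0,0]
}}

```text
time_s: 6.1
tcp_pos: [0.5379, 0.1834, 0.0828]
eef_rot: [2.427, 1.995, -0.0]
wrist_force: [0.0, -1.0, -2.6]
gripper_width: 0.213
grasp_force: 60.2
```

Call:
{"op": "arm_command", "data": {
  "slide": [
    [0,0,2],
    [0,0,2]
  ],
  "twist": [0,0],
  "claw": [0,0]
}}

```text
time_s: 6.3
tcp_pos: [0.5379, 0.1834, 0.0808]
eef_rot: [2.427, 1.995, -0.0]
wrist_force: [-0.3, 0.6, -2.7]
gripper_width: 0.21
grasp_force: 60.2
```

Call:
{"op": "arm_command", "data": {
  "slide": [
    [0,0,2],
    [0,0,2]
  ],
  "twist": [0,0],
  "claw": [0,0]
}}

```text
time_s: 6.5
tcp_pos: [0.5378, 0.1834, 0.0786]
eef_rot: [-2.427, -1.995, 0.001]
wrist_force: [0.1, 0.1, -3.0]
gripper_width: 0.208
grasp_force: 60.2
```

Call:
{"op": "arm_command", "data": {
  "slide": [
    [0,0,2],
    [0,0,2]
  ],
  "twist": [0,0],
  "claw": [0,0]
}}

```text
time_s: 6.7
tcp_pos: [0.5382, 0.1834, 0.0774]
eef_rot: [2.426, 1.995, 0.001]
wrist_force: [-1.7, -1.0, 0.6]
gripper_width: 0.21
grasp_force: 60.8
```

Call:
{"op": "arm_command", "data": {
  "slide": [
    [0,0,1.5],
    [0,0,1.5]
  ],
  "twist": [0,0],
  "claw": [0,0]
}}

```text
time_s: 6.9
tcp_pos: [0.5384, 0.1833, 0.0769]
eef_rot: [2.426, 1.995, 0.002]
wrist_force: [-4.5, -3.2, 7.6]
gripper_width: 0.214
grasp_force: 61.7
```

Call:
{"op": "arm_command", "data": {
  "slide": [
    [0,0,-1],
    [0,0,-1],
    [0,0,-1],
    [0,0,-1],
    [0,0,-1]
  ],
  "twist": [0,0,0,0,0],
  "claw": [0.3,0.4,0.6,0.8,0.8]
}}

```text
time_s: 7.4
tcp_pos: [0.5379, 0.1834, 0.0762]
eef_rot: [-2.427, -1.995, 0.0]
wrist_force: [-0.6, -0.4, -0.7]
gripper_width: 0.797
grasp_force: 0.0
```

Call:
{"op": "arm_command", "data": {
  "slide": [
    [0,0,-10],
    [0,0,-40],
    [0,0,-80],
    [0,0,-130],
    [0,0,-180]
  ],
  "twist": [0,0,0,0,0],
  "claw": [0.8,0.8,0.8,0.8,0.8]
}}

```text
time_s: 7.9
tcp_pos: [0.5374, 0.1833, 0.2588]
eef_rot: [2.427, 1.995, 0.0]
wrist_force: [1.3, 1.3, -0.2]
gripper_width: 0.804
grasp_force: 0.0
```

```bash
python3 - <<'E'
from h import *
ims=[]
for n in('scene','side'):
    s=snapshot(n);np.save(n+'2.npy',s,allow_pickle=True);im=s['img'][:,:,::-1]
    x,y,w,h=(215,175,145,170) if n=='scene' else (185,145,115,120)
    c=cv2.resize(im[y:y+h,x:x+w],None,fx=3.4,fy=3.4,interpolation=cv2.INTER_CUBIC);ims.append(cv2.copyMakeBorder(c,0,580-c.shape[0],0,0,cv2.BORDER_CONSTANT))
im=np.hstack(ims)[:, :800];cv2.imwrite('pics/p2.png',im)
st=read_state();s=snapshot('wrist');cv2.imwrite('pics/w3.png',s['img'][:,:,::-1]);np.save('w3.npy',(s,st),allow_pickle=True)
plan([.5107,.0465,.30],np.radians(-11))
E
```

```text
t 8.05 tcp [0.5392 0.1838 0.262 ] tool y [ 0.981 -0.193  0.009] z [ 0.009  0.002 -1.   ] q [ 0.264  0.166  1.217 -0.     1.748  0.458] F [ 0.4  0.1 -0.9] w 0.8017433850464823 0.0
slide [-140.1   -1.1  -38.6] twist -0.02
```

View pics/p2.png

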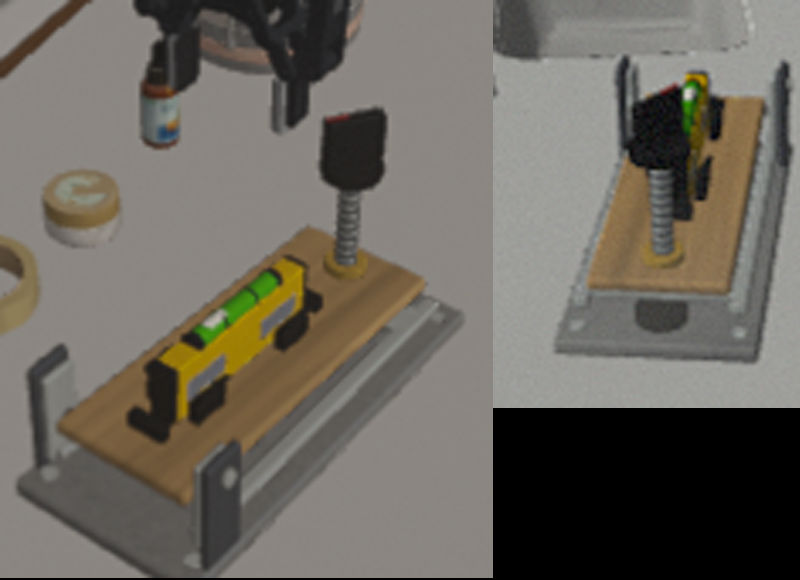

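The level sits in the slot between the cheeks and end stops, with the bubble at the raised hinge end, around (215,322) in the crop. Next is a top view of the knob.

Call:
{"op": "arm_command", "data": {
  "slide": [
    [-20,0,-30],
    [-60,0,-60],
    [-105,0,-60],
    [-140,-1,-60],
    [-140,-1,-60]
  ],
  "twist": [0,0,0,0,0],
  "claw": [1,1,1,1,1]
}}

```text
time_s: 8.55
tcp_pos: [0.5091, 0.043, 0.3161]
eef_rot: [2.431, 1.989, -0.002]
wrist_force: [0.9, 0.6, -0.6]
gripper_width: 1.0
grasp_force: 0.0
```

Call:
{"op": "arm_command", "data": {
  "slide": [
    [0,0,0],
    [0,0,0]
  ],
  "twist": [0,0],
  "claw": [1,1]
}}

```text
time_s: 8.75
tcp_pos: [0.5098, 0.047, 0.3158]
eef_rot: [-2.425, -1.996, 0.001]
wrist_force: [0.8, -0.6, -0.6]
gripper_width: 0.998
grasp_force: 0.0
```

```bash
python3 - <<'E'
from h import *
st=read_state();s=snapshot('wrist');cv2.imwrite('pics/w4.png',s['img'][:,:,::-1]);np.save('w4.npy',(s,st),allow_pickle=True)
plan([.5107,.0465,.32],np.radians(-11))
im=s['img'][:,:,::-1][0:330,180:400]
cv2.imwrite('pics/w4c.png',cv2.resize(im,None,fx=1.8,fy=1.8,interpolation=cv2.INTER_CUBIC))
E
```

```text
t 8.8 tcp [0.5099 0.0472 0.3158] tool y [ 0.981 -0.192 -0.001] z [-0.001  0.    -1.   ] q [0.02  0.014 1.273 0.    1.855 0.213] F [-0.6  0.8  0.8] w 0.9990862519161305 0.0
slide [-0.5  0.9 -4.2] twist -0.01
```

View pics/w4c.png

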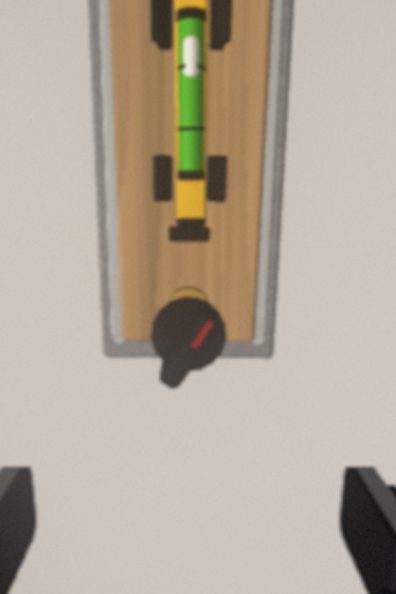

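The crop shows the knob disc centred near (188,332) with the bar running from lower-left (172,380) to upper-right, and the red mark around (202,335). The level's foot end is against the foot stop.

```bash
python3 - <<'E'
from h import *
s,st=np.load('w4.npy',allow_pickle=True);T=T_cw(s,st);print('cam',T[:3,3].round(3), s['mtx'][0][0])
im=s['img'];hsv=cv2.cvtColor(im,cv2.COLOR_RGB2HSV)
red=(((hsv[:,:,0]<8)|(hsv[:,:,0]>172))&(hsv[:,:,1]>120)).astype(np.uint8);red[:160]=0;red[230:]=0;red[:,:255]=0;red[:,320:]=0
r=cv2.minAreaRect(np.argwhere(red)[:,::-1].astype(np.float32));b=cv2.boxPoints(r);print('red',r,onplane(s,b,.187,T).round(4).tolist())
m=(hsv[:,:,2]<90).astype(np.uint8);m[:150]=0;m[235:]=0;m[:,:255]=0;m[:,:]*=1;m[:,320:]=0
g=cv2.cvtColor(im,cv2.COLOR_RGB2GRAY)
for y in range(158,220,3): 
    c=np.where(m[y])[0]; print(y,c.min() if len(c) else '',c.max() if len(c) else '',g[y,262:308:2].tolist())
E
```

```text
cam [0.525 0.125 0.459] 294.058974180321
red ((292.076904296875, 185.38461303710938), (3.882901430130005, 16.641006469726562), 33.690067291259766) [[0.5117, 0.052, 0.187], [0.5229, 0.0636, 0.187], [0.5255, 0.061, 0.187], [0.5144, 0.0493, 0.187]]
158   [128, 121, 125, 136, 141, 141, 139, 137, 134, 136, 131, 130, 133, 135, 136, 138, 142, 148, 143, 138, 138, 141, 137]
161   [130, 121, 124, 136, 142, 142, 138, 131, 119, 125, 134, 132, 132, 123, 111, 123, 144, 149, 142, 138, 140, 142, 140]
164   [129, 125, 130, 135, 140, 144, 136, 135, 134, 126, 115, 112, 117, 125, 129, 128, 125, 146, 144, 138, 139, 143, 141]
167 277 293 [129, 124, 130, 137, 142, 135, 100, 76, 66, 56, 56, 58, 55, 56, 59, 67, 85, 126, 141, 139, 138, 144, 141]
170 272 297 [129, 123, 132, 134, 111, 75, 61, 59, 59, 57, 58, 53, 56, 59, 55, 55, 54, 58, 95, 131, 140, 144, 141]
173 269 300 [129, 121, 122, 82, 59, 60, 57, 60, 59, 61, 56, 57, 58, 56, 56, 57, 52, 53, 54, 71, 125, 144, 141]
176 267 301 [129, 121, 91, 64, 62, 60, 57, 59, 60, 59, 59, 57, 58, 56, 56, 57, 56, 52, 53, 56, 82, 133, 142]
179 266 303 [128, 104, 66, 62, 60, 6
[... 861 characters left out ...]
5, 183, 96, 64, 66, 64, 65, 65, 65, 62, 62, 62, 64, 77, 124, 172, 192, 197, 196, 195, 197]
206 270 283 [195, 196, 196, 161, 80, 67, 68, 64, 64, 62, 66, 97, 156, 171, 176, 186, 195, 196, 197, 196, 194, 196, 197]
209 270 281 [197, 196, 196, 152, 72, 67, 69, 69, 64, 64, 106, 180, 197, 197, 197, 197, 196, 195, 197, 197, 197, 197, 199]
212 272 279 [196, 195, 198, 181, 124, 74, 67, 65, 65, 114, 180, 196, 196, 197, 196, 195, 198, 197, 197, 197, 198, 197, 198]
215   [197, 196, 198, 198, 196, 179, 140, 122, 154, 188, 196, 197, 197, 195, 197, 196, 197, 196, 198, 198, 198, 198, 198]
218   [198, 197, 198, 197, 198, 197, 197, 199, 197, 198, 198, 196, 195, 197, 197, 196, 199, 197, 198, 198, 196, 197, 198]
```

```bash
python3 - <<'E'
from h import *
s,st=np.load('w4.npy',allow_pickle=True);T=T_cw(s,st)
print('disc',onplane(s,[(284.9,185.7)],.144,T),onplane(s,[(264.7,185.7),(305,185.7)],.144,T), 'barend',onplane(s,[(275,213)],.187,T))
plan([.5107,.0465,.22],np.radians(-44))
E
```

```text
disc [[0.50988332 0.0468409  0.144     ]] [[0.48803212 0.05113439 0.144     ]
 [0.53162356 0.04256972 0.144     ]] barend [[0.49706427 0.03235068 0.187     ]]
t 8.8 tcp [0.5099 0.0472 0.3158] tool y [ 0.981 -0.192 -0.001] z [-0.001  0.    -1.   ] q [0.02  0.014 1.273 0.    1.855 0.213] F [-0.6  0.8  0.8] w 0.9990862519161305 0.0
slide [-0.5  1.  95.8] twist 5.49
```

Call:
{"op": "arm_command", "data": {
  "slide": [
    [0,0,20],
    [0,0,40],
    [0,0,60],
    [0,0,90],
    [0,0,96]
  ],
  "twist": [1.35,2.7,4.0,5.4,5.4],
  "claw": [1,1,1,1,1]
}}

```text
time_s: 9.3
tcp_pos: [0.5085, 0.0472, 0.2164]
eef_rot: [-2.884, -1.238, 0.01]
wrist_force: [-0.9, -0.6, 0.0]
gripper_width: 0.999
grasp_force: 0.0
```

Call:
{"op": "arm_command", "data": {
  "slide": [
    [0,0,0]
  ],
  "twist": [0],
  "claw": [1]
}}

```text
time_s: 9.4
tcp_pos: [0.5094, 0.0469, 0.2195]
eef_rot: [-2.883, -1.246, 0.004]
wrist_force: [0.4, -0.7, 1.5]
gripper_width: 0.998
grasp_force: 0.0
```

```bash
python3 - <<'E'
from h import *
plan([.5103,.0466,.157],np.radians(-43.5))
E
```

```text
t 9.4 tcp [0.5094 0.0469 0.2195] tool y [ 0.728 -0.685 -0.002] z [-0.003 -0.    -1.   ] q [ 0.02   0.02   1.457 -0.     1.667  0.775] F [ 0.4 -0.7  1.5] w 0.9978972635581638 0.0
slide [ 0.5  1.  62.5] twist 0.04
```

Call:
{"op": "arm_command", "data": {
  "slide": [
    [0,1,35],
    [0,1,62],
    [0,1,62],
    [0,1,62],
    [0,1,62]
  ],
  "twist": [0,0,0,0,0],
  "claw": [1,1,1,0.4,0.1]
}}

```text
time_s: 9.9
tcp_pos: [0.5118, 0.0457, 0.1612]
eef_rot: [2.885, 1.24, 0.006]
wrist_force: [0.5, -0.2, 0.4]
gripper_width: 0.691
grasp_force: 0.0
```

Call:
{"op": "arm_command", "data": {
  "slide": [
    [0,0,0],
    [0,0,0],
    [0,0,0],
    [0,0,0]
  ],
  "twist": [0,0,0,0],
  "claw": [0,0,0,0]
}}

```text
time_s: 10.3
tcp_pos: [0.51, 0.0462, 0.1589]
eef_rot: [-2.885, -1.239, 0.001]
wrist_force: [-5.9, 2.6, 3.7]
gripper_width: 0.138
grasp_force: 62.0
```

```bash
python3 - <<'E'
from h import *
plan([.5103,.0466,.157],np.radians(-43.5)); print(read_state()['ft_torque'])
E
```

```text
t 10.3 tcp [0.51   0.0462 0.1589] tool y [ 0.725 -0.688 -0.002] z [-0.001  0.001 -1.   ] q [1.800e-02 5.100e-02 1.547e+00 1.000e-03 1.545e+00 7.770e-01] F [-5.9  2.6  3.7] w 0.13823553706484754 61.994229555130005
slide [ 0.5 -0.1  1.9] twist -0.0
[ 0.40351639  0.72684644 -0.08942376]
```

Call:
{"op": "arm_command", "data": {
  "slide": [
    [-0.4,0.3,1.5],
    [-0.8,0.5,3],
    [-1.3,0.8,4.5],
    [-1.7,1,6],
    [-1.7,1,6]
  ],
  "twist": [0,0,0,0,0],
  "claw": [0,0,0,0,0]
}}

```text
time_s: 10.8
tcp_pos: [0.5097, 0.0445, 0.1538]
eef_rot: [-2.885, -1.239, -0.001]
wrist_force: [-9.3, 2.4, 9.6]
gripper_width: 0.141
grasp_force: 62.7
```

Call:
{"op": "arm_command", "data": {
  "slide": [
    [0,0,2],
    [0,0,2]
  ],
  "twist": [0,0],
  "claw": [0,0]
}}

```text
time_s: 11.0
tcp_pos: [0.5097, 0.0442, 0.153]
eef_rot: [-2.886, -1.239, -0.001]
wrist_force: [-11.4, 0.6, 14.3]
gripper_width: 0.138
grasp_force: 63.5
```

Call:
{"op": "arm_command", "data": {
  "slide": [
    [-1,-1,1],
    [-1,-1,1],
    [-1,-1,1],
    [-1,-1,1],
    [-1,-1,1]
  ],
  "twist": [0,0.8,1.6,2.4,3.0],
  "claw": [0,0,0,0,0]
}}

```text
time_s: 11.5
tcp_pos: [0.5096, 0.0443, 0.153]
eef_rot: [-3.046, -0.768, -0.007]
wrist_force: [-6.7, 0.4, 16.6]
gripper_width: 0.139
grasp_force: 63.6
```

Call:
{"op": "arm_command", "data": {
  "slide": [
    [0,0,0],
    [0,0,0],
    [0,0,0],
    [0,0,0]
  ],
  "twist": [0.8,1.6,2.4,3.0],
  "claw": [0,0,0,0]
}}

```text
time_s: 11.9
tcp_pos: [0.5096, 0.0443, 0.153]
eef_rot: [-3.128, -0.282, -0.007]
wrist_force: [-6.4, 1.9, 15.9]
gripper_width: 0.144
grasp_force: 63.6
```

```bash
python3 - <<'E'
from h import *
plan([.5103,.0466,.157],np.radians(-43.5)); st=read_state();print(st['ft_torque'])
s=snapshot('wrist');np.save('w5.npy',(s,st),allow_pickle=True)
T=T_cw(s,st)
# expected level vial location (world)
print('cam',T[:3,3],'vial mid px',proj(s,[[.538,.182,.11],[.5437,.2114,.11],[.5323,.1526,.11]],T))
hsv=cv2.cvtColor(s['img'],cv2.COLOR_RGB2HSV);g=cv2.inRange(hsv,(38,120,50),(80,255,255))
k,lab,stt,ce=cv2.connectedComponentsWithStats(g)
for i in range(1,k):
    if stt[i,4]>30: print(stt[i],ce[i].round(1))
E
```

```text
t 11.9 tcp [0.5096 0.0443 0.153 ] tool y [ 0.179 -0.984 -0.001] z [ 0.004  0.002 -1.   ] q [0.014 0.049 1.561 0.002 1.528 1.404] F [-6.4  1.9 15.9] w 0.14414435585087673 63.643022775650024
slide [ 1.2 -2.1 -4. ] twist -6.03
[0.94366054 1.05985792 0.15610487]
cam [0.58563043 0.05921367 0.29645554] vial mid px [[ 79.18002364 152.98772426]
 [ 30.66246453 135.41053898]
 [126.10485796 169.98452283]]
[  6 118  49  37 595] [ 24.8 132.5]
[  51  133   58   39 1203] [ 78.7 152.1]
[104 153  44  32 864] [124.5 168.3]
```

```bash
cat >> h.py <<'E'
def bubble(c=(.538,.182,.112)):
    st=read_state();s=snapshot('wrist');T=T_cw(s,st);np.save('wl.npy',(s,st),allow_pickle=True)
    t=np.arange(-45,46,1.5);pr=[]
    for o in (-2,-1,0,1,2):
        P=np.array(c)+np.outer(t,[.1908e-3,.9816e-3,0])+np.array([.9816,-.1908,0])*o*1e-3
        px=proj(s,P,T).astype(np.float32).reshape(1,-1,2)
        pr.append(cv2.remap(s['img'],px,None,cv2.INTER_LINEAR)[0].astype(int))
    m=np.mean(pr,0); sat=m.max(1)-m.min(1);val=m.max(1)
    for a,b,v in zip(t,sat,val): print(f'{a:.1f}:{b:.0f}/{v:.0f}',end=' ')
    print('\nF',np.round(st['wrist_force'],1),'tcp',np.round(st['tcp_pos'],4),'t',st['time_s'])
E
python3 - <<'E'
from h import *
bubble()
E
```

```text
-45.0:25/70 -43.5:24/70 -42.0:25/69 -40.5:102/154 -39.0:131/186 -37.5:131/186 -36.0:131/185 -34.5:130/186 -33.0:130/185 -31.5:131/185 -30.0:130/184 -28.5:131/184 -27.0:131/184 -25.5:131/184 -24.0:131/184 -22.5:130/183 -21.0:131/183 -19.5:130/183 -18.0:97/143 -16.5:27/68 -15.0:112/162 -13.5:131/182 -12.0:131/182 -10.5:131/181 -9.0:131/181 -7.5:131/181 -6.0:131/181 -4.5:131/181 -3.0:132/181 -1.5:132/180 0.0:132/180 1.5:132/180 3.0:132/179 4.5:132/179 6.0:132/178 7.5:132/179 9.0:133/178 10.5:132/178 12.0:134/177 13.5:85/189 15.0:19/217 16.5:17/207 18.0:17/204 19.5:19/220 21.0:18/221 22.5:18/220 24.0:19/220 25.5:18/220 27.0:19/219 28.5:19/219 30.0:19/218 31.5:19/218 33.0:19/211 34.5:52/192 36.0:127/173 37.5:133/173 39.0:132/172 40.5:132/171 42.0:81/113 43.5:2/25 45.0:0/24 
F [-5.8  1.2 15.7] tcp [0.5096 0.0443 0.153 ] t 11.95
```

Call:
{"op": "arm_command", "data": {
  "slide": [
    [0,0,0],
    [0,0,0],
    [0,0,0],
    [0,0,0]
  ],
  "twist": [0.6,1.2,1.8,2.4],
  "claw": [0,0,0,0]
}}

```text
time_s: 12.4
tcp_pos: [0.5096, 0.0444, 0.153]
eef_rot: [-3.138, 0.111, -0.006]
wrist_force: [-6.6, 2.4, 15.6]
gripper_width: 0.143
grasp_force: 63.6
```

Call:
{"op": "arm_command", "data": {
  "slide": [
    [0,0,0],
    [0,0,0],
    [0,0,0],
    [0,0,0],
    [0,0,0]
  ],
  "twist": [0,0,0,0,0],
  "claw": [0,0,0,0,0]
}}

```text
time_s: 12.9
tcp_pos: [0.5096, 0.0443, 0.153]
eef_rot: [-3.138, 0.108, -0.006]
wrist_force: [-6.8, 2.1, 15.4]
gripper_width: 0.14
grasp_force: 63.7
```

Call:
{"op": "arm_command", "data": {
  "slide": [
    [0,0,0],
    [0,0,0],
    [0,0,0],
    [0,0,0],
    [0,0,0]
  ],
  "twist": [0,0,0,0,0],
  "claw": [0,0,0,0,0]
}}

```text
time_s: 13.4
tcp_pos: [0.5096, 0.0444, 0.153]
eef_rot: [-3.138, 0.108, -0.006]
wrist_force: [-7.2, 1.3, 16.6]
gripper_width: 0.141
grasp_force: 63.7
```

Call:
{"op": "arm_command", "data": {
  "slide": [
    [0,0,0],
    [0,0,0],
    [0,0,0],
    [0,0,0],
    [0,0,0]
  ],
  "twist": [0,0,0,0,0],
  "claw": [0,0,0,0,0]
}}

```text
time_s: 13.9
tcp_pos: [0.5096, 0.0444, 0.153]
eef_rot: [-3.138, 0.108, -0.006]
wrist_force: [-6.9, 1.3, 17.1]
gripper_width: 0.141
grasp_force: 63.7
```

```bash
python3 - <<'E'
from h import *
bubble(); plan([.51,.0443,.153],0)
E
```

```text
-45.0:25/67 -43.5:23/68 -42.0:23/69 -40.5:24/69 -39.0:89/139 -37.5:124/178 -36.0:124/178 -34.5:125/178 -33.0:124/177 -31.5:124/178 -30.0:124/177 -28.5:123/177 -27.0:124/177 -25.5:124/177 -24.0:123/177 -22.5:123/177 -21.0:123/177 -19.5:123/177 -18.0:123/176 -16.5:104/155 -15.0:30/75 -13.5:87/136 -12.0:122/175 -10.5:123/176 -9.0:122/175 -7.5:122/174 -6.0:122/175 -4.5:122/174 -3.0:123/174 -1.5:122/174 0.0:122/174 1.5:122/173 3.0:121/173 4.5:57/193 6.0:21/215 7.5:20/216 9.0:21/214 10.5:20/214 12.0:21/214 13.5:21/214 15.0:20/213 16.5:20/213 18.0:18/199 19.5:18/183 21.0:20/207 22.5:20/209 24.0:30/197 25.5:79/178 27.0:125/170 28.5:126/169 30.0:126/169 31.5:125/168 33.0:127/168 34.5:126/168 36.0:127/168 37.5:127/168 39.0:127/167 40.5:128/167 42.0:128/167 43.5:101/136 45.0:15/40 
F [-6.9  1.3 17.1] tcp [0.5096 0.0444 0.153 ] t 13.9
t 13.95 tcp [0.5096 0.0444 0.153 ] tool y [-0.068 -0.998 -0.002] z [ 0.004  0.002 -1.   ] q [0.014 0.049 1.561 0.002 1.528 1.653] F [-6.6  2.2 16.7] w 0.14110607047324497 63.698211908340454
slide [ 0.4  0.  -0. ] twist 14.35
```

Call:
{"op": "arm_command", "data": {
  "slide": [
    [0,0,0],
    [0,0,0],
    [0,0,0],
    [0,0,0],
    [0,0,0]
  ],
  "twist": [1,2,3,4,4.8],
  "claw": [0,0,0,0,0]
}}

```text
time_s: 14.45
tcp_pos: [0.5096, 0.0445, 0.153]
eef_rot: [-3.01, 0.89, -0.005]
wrist_force: [-5.4, 1.4, 16.9]
gripper_width: 0.14
grasp_force: 63.7
```

Call:
{"op": "arm_command", "data": {
  "slide": [
    [0,0,0],
    [0,0,0],
    [0,0,0],
    [0,0,0],
    [0,0,0]
  ],
  "twist": [0,0,0,0,0],
  "claw": [0,0,0,0,0]
}}

```text
time_s: 14.95
tcp_pos: [0.5096, 0.0445, 0.1529]
eef_rot: [-3.011, 0.884, -0.005]
wrist_force: [-6.9, 1.4, 15.8]
gripper_width: 0.139
grasp_force: 63.6
```

Call:
{"op": "arm_command", "data": {
  "slide": [
    [0,0,0],
    [0,0,0],
    [0,0,0],
    [0,0,0],
    [0,0,0]
  ],
  "twist": [0,0,0,0,0],
  "claw": [0,0,0,0,0]
}}

```text
time_s: 15.45
tcp_pos: [0.5096, 0.0444, 0.1529]
eef_rot: [-3.011, 0.884, -0.005]
wrist_force: [-5.5, 1.8, 16.4]
gripper_width: 0.136
grasp_force: 63.6
```

Call:
{"op": "arm_command", "data": {
  "slide": [
    [0,0,0],
    [0,0,0],
    [0,0,0],
    [0,0,0],
    [0,0,0]
  ],
  "twist": [0,0,0,0,0],
  "claw": [0,0,0,0,0]
}}

```text
time_s: 15.95
tcp_pos: [0.5096, 0.0444, 0.1529]
eef_rot: [-3.011, 0.884, -0.005]
wrist_force: [-6.0, 1.5, 15.8]
gripper_width: 0.14
grasp_force: 63.6
```

Call:
{"op": "arm_command", "data": {
  "slide": [
    [0,0,0],
    [0,0,0],
    [0,0,0],
    [0,0,0],
    [0,0,0]
  ],
  "twist": [0,0,0,0,0],
  "claw": [0,0,0,0,0]
}}

```text
time_s: 16.45
tcp_pos: [0.5096, 0.0444, 0.1529]
eef_rot: [-3.011, 0.884, -0.005]
wrist_force: [-6.3, 3.0, 15.7]
gripper_width: 0.139
grasp_force: 63.6
```

```bash
python3 - <<'E'
from h import *
bubble(); plan([.51,.0443,.153],0)
s,st=np.load('wl.npy',allow_pickle=True);cv2.imwrite('pics/w6.png',s['img'][:,:,::-1])
E
```

```text
-45.0:91/126 -43.5:31/59 -42.0:29/58 -40.5:28/59 -39.0:27/60 -37.5:26/60 -36.0:25/60 -34.5:77/116 -33.0:116/159 -31.5:119/162 -30.0:119/164 -28.5:119/163 -27.0:118/162 -25.5:118/162 -24.0:118/163 -22.5:118/163 -21.0:119/162 -19.5:118/162 -18.0:118/163 -16.5:118/162 -15.0:118/163 -13.5:117/162 -12.0:99/141 -10.5:46/82 -9.0:65/103 -7.5:112/156 -6.0:118/163 -4.5:117/163 -3.0:76/175 -1.5:29/193 0.0:22/199 1.5:21/196 3.0:22/196 4.5:23/198 6.0:22/196 7.5:22/197 9.0:22/196 10.5:22/195 12.0:21/197 13.5:22/196 15.0:24/191 16.5:39/183 18.0:76/170 19.5:112/163 21.0:116/160 22.5:87/128 24.0:39/75 25.5:80/120 27.0:115/160 28.5:118/164 30.0:118/162 31.5:118/162 33.0:117/162 34.5:117/163 36.0:117/163 37.5:118/163 39.0:117/163 40.5:117/163 42.0:118/163 43.5:117/163 45.0:116/163 
F [-6.3  3.  15.7] tcp [0.5096 0.0444 0.1529] t 16.45
t 16.5 tcp [0.5096 0.0445 0.153 ] tool y [-0.54  -0.841 -0.004] z [ 0.004  0.002 -1.   ] q [1.400e-02 4.900e-02 1.561e+00 2.000e-03 1.527e+00 2.155e+00] F [-7.3  1.2 16.5] w 0.1384353889372599 63.647929430007935
slide [ 0.4 -0.1 -0. ] twist 9.55
```

View pics/w6.png

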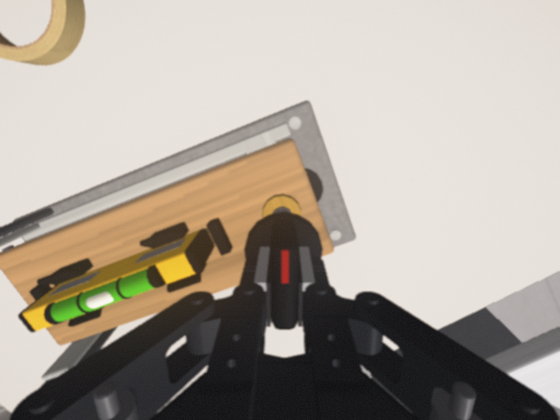

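The bubble sits centred between the two lines, around (100,299), with the knob gripped and fully down. The level is seated in the slot.

```bash
python3 -c "
from plant import *
print(sign_off())"
```

```text
the job is handed in; nothing more can be done
None
```

The job is handed in at about 16.5 s: the level stands released in the slot, and the arm still holds the knob fully down. The last wrist picture shows the bubble within about 0.5 mm of the middle of the two lines; no verdict came back.

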